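# Put the resting flower bulbs away in the tilt-out bin

### The arm

A 6-joint arm with a two-finger parallel gripper is mounted at the origin on the work surface. World frame = base frame: x ahead of the robot, y to its left, z up, the work surface at z = 0. Lengths are in m, angles in degrees, forces in N, time in s.
With the tool pointing down it reaches from about 0.375 to 0.9 m from the base axis. Payload 3.1 kg.
Tool frame: the origin (TCP) lies between the finger pads; the fingertips stand 11 mm ahead of it and the grasp point (between the pads) lies 8 mm behind it; z points along the fingers, y is the line along which they close (so a half turn about z gives the same grasp; the last joint's range is limited). The gripper opens to 87 mm and grips with 3 to 60 N. Pads are 19 mm wide; open, the fingers measure 117 mm over their backs; the gripper's body (75 mm by 190 mm) begins 51 mm behind the grasp point.
Start: joints at [-75.544, 30.224, 82.088, -0, 67.689, -10.227], TCP at [0.261, -0.568, 0.234] pointing down, gripper open.
Joint ranges: [-176.69, 176.69], [-43.24, 126.21], [12.49, 139.97], [-82, 262], [0, 151.66], [-163.58, 163.58]. Speed limits (degrees/s): [159.86, 159.86, 180, 180, 180, 180].

### API

Orientations are given as a 3x3 rotation matrix whose columns are the frame's x, y, z axes.
In Python, from rig import bot, viewer, workorder, models gives the robot as it stands.
- The arm moves only by the shell command python3 -m jog 'ROWS'. ROWS is JSON, a list of rows, each a list of 7 numbers: the opening, from 0 (shut) to 1 (fully open), then the shift along the tool's x, y, z in m, then the turn, a rotation vector about the tool's x, y, z in degrees. In form: [[claw, x, y, z, ax, ay, az], ...]. A call has 1 to 20 rows; each row is the pose to reach, as a shift and turn from the pose commanded when the call began, along the tool's axes at that moment; what a row does not reach only later rows make up. A row lasts 1/8 s, in which the tool goes at most 62.5 mm and 10.7 degrees, less where a joint would pass 70% of its speed; a pose out of reach is approached as far as the arm can. A call with a gripper value outside its range is refused whole. The fingers move at their own pace and stop on an object; the grip force is fixed at half the most. Time passes only in rows, so rows that repeat a pose let the fingers close. It gives the time, the measured TCP pose, the force, the opening and the grip force at its end, in the units of the state.
- bot.read_state(): the state, without advancing time (a new reading comes with each control period).
- viewer.capture(name): name is "scene" or "side" or "wrist"; returns (picture, depth): 420x560x3 uint8, blue, green, red; 420x560 float32, m along the optical axis (not along the pixel's ray), 0 where there is no reading.
- viewer.camera_info(name): a dict with "fx", "fy", "cx", "cy" (pixels), "world_to_cam" (4x4, takes a point from world to camera coordinates). Camera axes: x right, y down, z forward; pixel columns grow to the right and rows downward; lengths in m; the calibration is good to about 2 mm. A picture is of the moment at which its call begins: read the wrist's pose just before it. camera_info takes no time and is no camera call; for the wrist camera it gives the pose at the moment of the call.
- workorder.hand_in(): hands the job in; it is judged then, once.
Trained networks look in the newest picture that a camera, given by its name, has taken for a name from the list of things; names that differ only in an ending like _2 or _b are one class to them, and where a whole thing is asked for, a point or a joint stands for the part that bears it (a point fixed in the world has none). Each returns a list of dicts, best first, with "p" (0 to 1); they miss things now and then, are a little off and sometimes report something else, mostly with a low value. They report only what shows in the picture. A call takes as long as a camera call. They do not tell look-alikes from the thing itself.
- models.outline_of(camera, thing): "mask" (420x560 bool, what is visible of it).
- models.tip_of(camera, thing): "xyz" ([x, y, z] in m, in world coordinates, good to about 4 mm: a listed point, or the origin of a listed thing).
The state is a dict: "time_s": time; "joint_positions": joint angles; "qvel": joint speeds; "tau": joint torques, N m; "position": TCP position; "tcp_rot": TCP orientation; "force": force on the tool from outside, world axes, zero at the start; "moment": the same for the moment, N m; "opening": opening from 0.0 (shut) to 1.0 (fully open); "grasp_force": force on a finger pad.
Only numpy, scipy, OpenCV 4.12 (cv2) and the standard library are available. Lean on these libraries where they do the work, as an engineer would, in place of code of your own. Each camera call takes 0.05 s, during which the arm holds its last target. There are 200 camera calls.

### The job

Put the resting flower bulbs away for the season: first stand or lay every bulb that is out on the table in the bamboo tray, then swing the green tilt-out door of the cupboard fully open by its handle, carry the loaded tray by its bar over the open bin and tip all the bulbs in. Push the door fully shut with the bulbs inside and set the tray back level on the middle of its cork mat, and do not knock over or shove the green pot, the jar or the mister.

Things in the scene. Friction and masses are not known exactly. Their poses are not given: they have to be found in the camera images.
- cupboard: fixed plywood cupboard 320 mm wide (its y), 200 mm deep and 205 mm high with a wooden roof. Origin: bottom centre of its front face, on the table. Its x points into the cupboard (away from the robot), y to the left, z up. Its whole front is the green tilt-out door.
- bin (a joint): opening angle in rad of the green tilt-out door, hinged along its bottom edge: 0 shut, 1.0 fully open against a stop; its top comes out and down towards the cupboard's -x. May start a little ajar. Door and empty bin weigh 0.7 kg with little friction: it falls shut from below about 0.4 rad, falls fully open from above about 0.75 rad, and may stay put in between.
- bin_hinge (a point): middle of the door's hinge line, 12 mm above the table in the cupboard's front face; axes as the cupboard's when shut, swinging with the door. The door is 12 mm thick and reaches 185 mm up from the hinge; fully open its top edge is 155 mm out in front and 110 mm above the table, and the bin's mouth lies between that edge and the roof's front edge.
- bin_floor (a point): middle of the inner floor of the grey open-topped bin that is fixed behind the door and swings with it (70 mm behind the hinge and 8 mm above it when shut; axes as bin_hinge). Inside the bin is 115 mm deep and 282 mm wide, back wall 111 mm high, end walls 111 to 144 mm high above its floor.
- bin_handle (a point): middle of the door's steel bar handle: round, 12 mm thick, 110 mm long along the cupboard's y, its centre 42 mm out from the door's face (36 mm clear behind it) and 165 mm above the hinge: 177 mm above the table when shut; fully open 161 mm in front of the hinge and 66 mm above the table. Can be pinched from above; swings with the door.
- tray: loose bamboo tray 235 mm long (its x), 210 mm wide (its y), 0.35 kg. Origin: centre of its underside; floor 6 mm thick, walls 34 mm high and 6 mm thick on three sides. The -x end is the low pouring end, with a lip only 4 mm above the floor. A carrying bar crosses over the middle along y on two posts.
- tray_bar (a point): centre of the tray's carrying bar, 105 mm above the tray's underside; the bar is 16 mm thick (tray's x), 22 mm tall and 210 mm long, 88 mm clear above the tray floor (bulbs heaped on one another can jam under it when tipped). Pinch it across its thickness from above with the fingers only part open (about 40 mm), so that they miss bulbs in the tray.
- mat: fixed cork mat 270 x 260 x 4 mm, the tray's place. Origin: centre of its underside, on the table.
- bulb1: resting flower bulb, straw-coloured, onion-shaped, with a flat root plate and a short green-tipped neck: 58 mm in diameter from 16 to 34 mm above its underside, 72 mm tall, 0.08 to 0.13 kg. Origin: centre of its underside; z runs up through the neck. Starts upright on the table; may lie on its side later. May be absent.
- bulb2: resting flower bulb, straw-coloured, onion-shaped, with a flat root plate and a short green-tipped neck: 58 mm in diameter from 16 to 34 mm above its underside, 72 mm tall, 0.08 to 0.13 kg. Origin: centre of its underside; z runs up through the neck. Starts upright on the table; may lie on its side later. May be absent.
- bulb3: resting flower bulb, straw-coloured, onion-shaped, with a flat root plate and a short green-tipped neck: 58 mm in diameter from 16 to 34 mm above its underside, 72 mm tall, 0.08 to 0.13 kg. Origin: centre of its underside; z runs up through the neck. Starts upright on the table; may lie on its side later. May be absent.
- bulb4: resting flower bulb, straw-coloured, onion-shaped, with a flat root plate and a short green-tipped neck: 58 mm in diameter from 16 to 34 mm above its underside, 72 mm tall, 0.08 to 0.13 kg. Origin: centre of its underside; z runs up through the neck. Starts upright on the table; may lie on its side later. May be absent.
- pot: glazed green pot with a plant, 164 mm wide, 150 mm high, loose on a clear acrylic turntable 180 mm wide and 24 mm high at one side. Origin: centre of its underside. Leave alone.
- mister: chrome plant mister with brass head, 76 mm in diameter, 165 mm high. Origin: centre of its underside. Leave alone.
- jar: glass jar with twist cap, 72 mm in diameter, 105 mm high, standing at the back. Origin: centre of its underside. Leave alone.
Not all that is in view belongs to the job. Leave any blue or red look-alike of the bulb1 alone.

How it is judged (in metres and radians):
On the way, in this order (a step that is already met when the one before it is completed fails the run):
1. every bulb is in the tray (x of bulb1 in the frame of tray between -0.118 and 0.118 m and y of bulb1 in the frame of tray between -0.106 and 0.106 m and z of bulb1 in the frame of tray between -0.005 and 0.07 m and x of bulb2 in the frame of tray between -0.118 and 0.118 m and y of bulb2 in the frame of tray between -0.106 and 0.106 m and z of bulb2 in the frame of tray between -0.005 and 0.07 m and x of bulb3 in the frame of tray between -0.118 and 0.118 m and y of bulb3 in the frame of tray between -0.106 and 0.106 m and z of bulb3 in the frame of tray between -0.005 and 0.07 m and x of bulb4 in the frame of tray between -0.118 and 0.118 m and y of bulb4 in the frame of tray between -0.106 and 0.106 m and z of bulb4 in the frame of tray between -0.005 and 0.07 m), for 0.3 s.
2. the fingers are swinging the door out (on it with over 0.5 N between 0.25 and 0.85 rad) (value of joint bin between 0.25 and 0.85 rad and contact force between the fingers and cupboard above 0.5 N), for 0.05 s.
3. the door is swung fully open (above 0.9 rad) (value of joint bin above 0.9 rad), for 0.2 s.
4. the tray is held in the fingers, still level (within 0.35 rad), above the open bin, with every bulb in the tray (or already in the bin) (horizontal distance between tray and bin_hinge below 0.16 m and height (world z) of tray_bar above 0.16 m and contact force between the fingers and tray above 1 N and angle between tray's own z axis and vertical below 0.35 rad and value of joint bin above 0.85 rad and ((x of bulb1 in the frame of tray between -0.118 and 0.118 m and y of bulb1 in the frame of tray between -0.106 and 0.106 m and z of bulb1 in the frame of tray between -0.005 and 0.07 m) or (x of bulb1 in the frame of bin_floor between -0.062 and 0.062 m and y of bulb1 in the frame of bin_floor between -0.145 and 0.145 m and z of bulb1 in the frame of bin_floor between -0.01 and 0.155 m)) and ((x of bulb2 in the frame of tray between -0.118 and 0.118 m and y of bulb2 in the frame of tray between -0.106 and 0.106 m and z of bulb2 in the frame of tray between -0.005 and 0.07 m) or (x of bulb2 in the frame of bin_floor between -0.062 and 0.062 m and y of bulb2 in the frame of bin_floor between -0.145 and 0.145 m and z of bulb2 in the frame of bin_floor between -0.01 and 0.155 m)) and ((x of bulb3 in the frame of tray between -0.118 and 0.118 m and y of bulb3 in the frame of tray between -0.106 and 0.106 m and z of bulb3 in the frame of tray between -0.005 and 0.07 m) or (x of bulb3 in the frame of bin_floor between -0.062 and 0.062 m and y of bulb3 in the frame of bin_floor between -0.145 and 0.145 m and z of bulb3 in the frame of bin_floor between -0.01 and 0.155 m)) and ((x of bulb4 in the frame of tray between -0.118 and 0.118 m and y of bulb4 in the frame of tray between -0.106 and 0.106 m and z of bulb4 in the frame of tray between -0.005 and 0.07 m) or (x of bulb4 in the frame of bin_floor between -0.062 and 0.062 m and y of bulb4 in the frame of bin_floor between -0.145 and 0.145 m and z of bulb4 in the frame of bin_floor between -0.01 and 0.155 m))), for 0.1 s.
5. the tray is tipped (more than 0.5 rad) over the bin (horizontal distance between tray and bin_hinge below 0.16 m and height (world z) of tray_bar above 0.16 m and angle between tray's own z axis and vertical above 0.5 rad), for 0.1 s.
6. every bulb is in the bin (x of bulb1 in the frame of bin_floor between -0.062 and 0.062 m and y of bulb1 in the frame of bin_floor between -0.145 and 0.145 m and z of bulb1 in the frame of bin_floor between -0.01 and 0.155 m and x of bulb2 in the frame of bin_floor between -0.062 and 0.062 m and y of bulb2 in the frame of bin_floor between -0.145 and 0.145 m and z of bulb2 in the frame of bin_floor between -0.01 and 0.155 m and x of bulb3 in the frame of bin_floor between -0.062 and 0.062 m and y of bulb3 in the frame of bin_floor between -0.145 and 0.145 m and z of bulb3 in the frame of bin_floor between -0.01 and 0.155 m and x of bulb4 in the frame of bin_floor between -0.062 and 0.062 m and y of bulb4 in the frame of bin_floor between -0.145 and 0.145 m and z of bulb4 in the frame of bin_floor between -0.01 and 0.155 m), for 0.3 s.
7. the door is shut (below 0.05 rad) with every bulb inside (all of step 6 and value of joint bin below 0.05 rad), for 0.2 s.
At the end, for the whole second after the job is handed in: every bulb lies in the bin, the door is shut (below 0.05 rad), and the tray stands level (within 0.08 rad) and at rest on its mat, its centre within 35 mm of the mat's centre (all of step 7 and horizontal distance between tray and mat below 0.035 m and angle between tray's own z axis and vertical below 0.08 rad and height (world z) of tray below 0.02 m and linear speed of tray below 0.03 m/s); the robot touches nothing.
It fails at once if the green pot is shoved more than 40 mm or knocked over (distance of pot from where it was at the start of the episode above 0.04 m or angle between pot's own z axis and vertical above 0.5 rad).
It fails at once if the mister is shoved more than 40 mm or knocked over (distance of mister from where it was at the start of the episode above 0.04 m or angle between mister's own z axis and vertical above 0.5 rad).
It fails at once if the jar is shoved more than 40 mm or knocked over (distance of jar from where it was at the start of the episode above 0.04 m or angle between jar's own z axis and vertical above 0.5 rad).
It fails at once if a bulb falls off the table (height (world z) of any of bulb1, bulb2, bulb3, bulb4 below -0.1 m).
Of bulb1, bulb2, bulb3, bulb4 only 2 to 4 are there at a start; the rules pass over those that are not, and their reading is None.
At some moment in a run one of bulb1, bulb2, bulb3, bulb4, tray may be knocked a few centimetres aside while the robot is not near it.
It also fails if it takes over 210 s, if anything falls off the work surface, if the arm or the gripper's body presses on something with over 40 N, if the wrist force passes 120 N, or if a joint passes its speed limit or range.

## Working session

There is one attempt and no reset: what is moved stays moved. The work goes in short steps, Python scripts to look and compute and a shell command to move; the robot and the scene stay as the last step left them, time stands still between calls to the robot, and variables do not carry over. Pictures are saved under pics/ and viewed, at most 16 in all, crops included, and the job is handed in when it is done.

```bash
mkdir -p pics; ls; cat > h.py <<'E'
import numpy as np, cv2
from rig import bot, viewer, workorder, models
def snap(cam,fn=None):
    p,d=viewer.capture(cam)
    if fn: cv2.imwrite('pics/'+fn,p)
    return p,d,viewer.camera_info(cam)
def px(ci,w):
    c=np.array(ci["world_to_cam"])@np.r_[w,1]; return (ci["fx"]*c[0]/c[2]+ci["cx"],ci["fy"]*c[1]/c[2]+ci["cy"])
def cloud(d,ci,mask=None):
    v,u=np.nonzero((d>0)&(mask if mask is not None else True)); z=d[v,u]
    P=np.c_[(u-ci["cx"])/ci["fx"]*z,(v-ci["cy"])/ci["fy"]*z,z,np.ones_like(z)]
    return (P@np.linalg.inv(np.array(ci["world_to_cam"])).T)[:,:3]
E
python3 - <<'E'
from h import *
np.set_printoptions(precision=3,suppress=True)
for c in ("scene","side"):
    p,d,ci=snap(c,c+'0.png')
    for t in ["cupboard","bin_hinge","bin_handle","tray","tray_bar","mat","bulb1","pot","mister","jar"]:
        for r in models.tip_of(c,t): print(c,t,round(r["p"],2),np.array(r["xyz"]),np.round(px(ci,r["xyz"])))
s=bot.read_state();print(s["time_s"],s["position"],s["tcp_rot"])
E
```

```text
pics
scene cupboard 0.37 [ 0.762  0.002 -0.001] [335. 270.]
scene bin_hinge 0.59 [0.597 0.247 0.177] [337. 149.]
scene bin_hinge 0.54 [ 0.562 -0.535  0.028] [147. 385.]
scene bin_handle 0.73 [0.597 0.243 0.175] [336. 151.]
scene tray 0.61 [ 0.63  -0.255  0.005] [242. 314.]
scene tray_bar 0.67 [ 0.632 -0.252  0.107] [241. 298.]
scene bulb1 0.8 [0.513 0.015 0.001] [267. 224.]
scene bulb1 0.77 [ 0.44  -0.133  0.002] [217. 246.]
scene bulb1 0.75 [0.383 0.106 0.003] [252. 184.]
scene bulb1 0.7 [ 0.44  -0.298  0.002] [179. 288.]
scene bulb1 0.69 [ 0.351 -0.087 -0.002] [205. 221.]
scene bulb1 0.65 [0.62  0.01  0.003] [295. 242.]
scene bulb1 0.55 [ 0.406  0.022 -0.001] [241. 206.]
scene pot 0.85 [ 0.563 -0.536  0.023] [147. 386.]
scene mister 0.7 [0.582 0.515 0.005] [369. 134.]
scene jar 0.87 [ 0.763  0.005 -0.002] [336. 270.]
side cupboard 0.66 [0.632 0.245 0.001] [218. 299.]
side bin_hinge 0.96 [0.634 0.244 0.011] [218. 295.]
side bin_handle 0.95 [0.591 0.246 0.178] [226. 248.]
side tray 0.93 [ 0.632 -0.256  0.006] [299. 207.]
side tray_bar 0.82 [ 0.629 -0.249  0.107] [299. 182.]
side mat 0.3 [ 0.435 -0.297  0.002] [357. 216.]
side bulb1 0.92 [ 0.382  0.108 -0.   ] [326. 295.]
side bulb1 0.86 [ 0.349 -0.086 -0.004] [362. 259.]
side bulb1 0.74 [ 0.62   0.01  -0.002] [265. 252.]
side bulb1 0.71 [ 0.404  0.018 -0.002] [331. 274.]
side bulb1 0.62 [0.51  0.012 0.   ] [298. 262.]
side bulb1 0.55 [ 0.443 -0.131  0.002] [337. 241.]
side pot 0.96 [ 0.563 -0.54   0.025] [347. 171.]
side mister 0.92 [0.577 0.519 0.002] [170. 385.]
1.1 [ 0.261 -0.568  0.234] [[ 0.909  0.418 -0.   ]
 [ 0.418 -0.909  0.   ]
 [-0.    -0.    -1.   ]]
```

View pics/scene0.png

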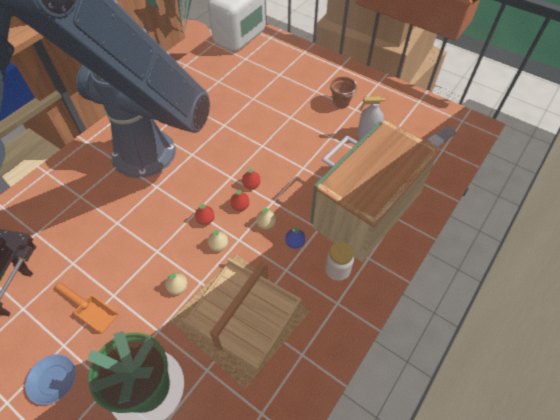

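View pics/side0.png

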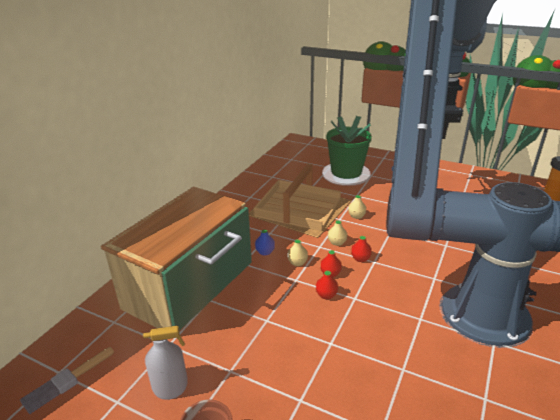

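```bash
python3 - <<'E'
import cv2
a=cv2.imread('pics/scene0.png')[160:320,160:320]; cv2.imwrite('pics/crop0.png',cv2.resize(a,None,fx=3.75,fy=3.75,interpolation=cv2.INTER_CUBIC))
E
```

```text
(no output)
```

View pics/crop0.png

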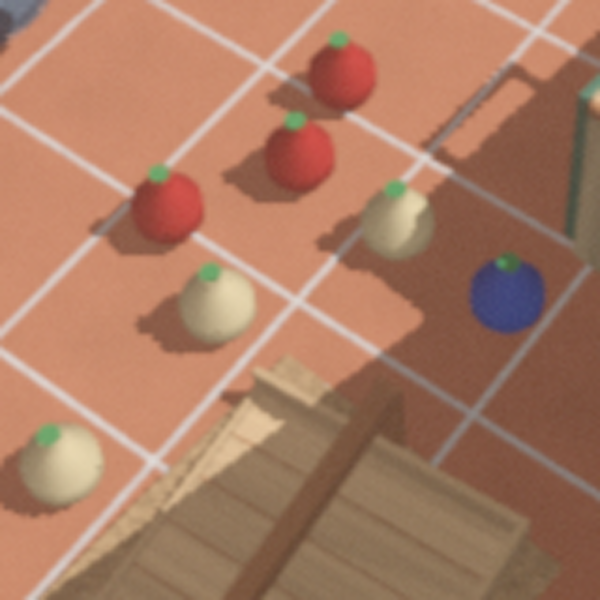

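The three straw bulbs are at about scene px (267,224), (217,246) and (179,288). The look-alikes are red at (252,184), (205,221) and (241,206), and blue at (295,242). Only the straw ones match the description, and the crop confirms it. The door is shut and the tray's low end faces the robot. Next I'll measure the yaws.

```bash
cat >> h.py <<'E'
from scipy.spatial.transform import Rotation as Rn
def goto(pos,R,s=None):
    s=s or bot.read_state(); R0=np.array(s["tcp_rot"]); 
    print("shift",np.round(R0.T@(np.array(pos)-s["position"]),4),"turn",np.round(Rn.from_matrix(R0.T@R).as_rotvec(degrees=True),2))
def down(yaw): # tool z down, tool x at world angle yaw (deg)
    c,s=np.cos(np.radians(yaw)),np.sin(np.radians(yaw)); return np.array([[c,s,0],[s,-c,0],[0,0,-1]])
E
python3 - <<'E'
from h import *
np.set_printoptions(precision=3,suppress=True)
C=[]
for c in ("scene","side"):
    p,d,ci=snap(c); P=cloud(d,ci)
    def sel(x0,x1,y0,y1,z0,z1): 
        m=(P[:,0]>x0)&(P[:,0]<x1)&(P[:,1]>y0)&(P[:,1]<y1)&(P[:,2]>z0)&(P[:,2]<z1); return P[m]
    for n,b in dict(roof=(.55,.95,0,.5,.195,.215),bar=(.5,.76,-.4,-.1,.1,.13),rim=(.45,.8,-.42,-.09,.03,.045),floor=(.45,.8,-.42,-.09,.007,.016)).items():
        Q=sel(*b)
        if len(Q)<10: print(c,n,len(Q));continue
        r=cv2.minAreaRect(Q[:,:2].astype(np.float32)); print(c,n,len(Q),np.array(r[0]),np.array(r[1]),r[2],Q[:,2].mean())
    for b in [(.512,.014),(.441,-.132),(.438,-.298)]:
        Q=sel(b[0]-.045,b[0]+.045,b[1]-.045,b[1]+.045,.012,.09); t=Q[Q[:,2]>.058]
        print(c,b,len(Q),cv2.minEnclosingCircle(Q[:,:2].astype(np.float32)),Q[:,2].max(),t.mean(0))
goto([.3,-.3,.25],down(0))
E
```

```text
scene roof 6906 [0.731 0.236] [0.336 0.197] 85.08736419677734 0.2053782069656866
scene bar 797 [ 0.632 -0.253] [0.02  0.223] 4.002174377441406 0.11830330208197616
scene rim 926 [ 0.603 -0.233] [0.305 0.266] 0.400408536195755 0.038209299489747765
scene floor 5631 [ 0.624 -0.264] [0.326 0.339] 87.05998992919922 0.011149277432471115
scene (0.512, 0.014) 314 ((0.5116310119628906, 0.012370981276035309), 0.028970077633857727) 0.0791225370587505 [0.513 0.01  0.068]
scene (0.441, -0.132) 339 ((0.4418974816799164, -0.12982307374477386), 0.030568670481443405) 0.07988101687481364 [ 0.446 -0.131  0.069]
scene (0.438, -0.298) 379 ((0.4377758800983429, -0.2968266010284424), 0.029176216572523117) 0.07895151649768195 [ 0.441 -0.299  0.069]
side roof 6236 [0.731 0.237] [0.335 0.199] 85.36857604980469 0.20489860264788587
side bar 326 [ 0.632 -0.252] [0.023 0.229] 4.554969310760498 0.11623551807745519
side rim 573 [ 0.603 -0.234] [0.305 0.269] 0.25176727771759033 0.03677815729308031
side floor 1703 [ 0.62  -0.245] [0.265 0.349] 87.68611907958984 0.011452220359233087
side (0.512, 0.014) 361 ((0.5089401602745056, 0.015884703025221825), 0.029871145263314247) 0.0771244549464245 [0.509 0.018 0.069]
side (0.441, -0.132) 321 ((0.44179487228393555, -0.12485715746879578), 0.029889268800616264) 0.0763539346889428 [ 0.442 -0.124  0.068]
side (0.438, -0.298) 277 ((0.43627747893333435, -0.2919747829437256), 0.02891879342496395) 0.07633601086651809 [ 0.437 -0.293  0.068]
shift [ 0.147 -0.227 -0.017] turn [-0.    0.   24.68]
```

```bash
python3 - <<'E'
from h import *
np.set_printoptions(precision=3,suppress=True)
p,d,ci=snap("scene"); P=cloud(d,ci)
a=np.radians(4.2); q=(P-[.632,-.2525,0])@np.array([[np.cos(a),-np.sin(a),0],[np.sin(a),np.cos(a),0],[0,0,1]])
q=q[(abs(q[:,0])<.13)&(abs(q[:,1])<.12)]
for n,v,o in(("x",0,1),("y",1,0)):
  for s in(-1,1):
    m=(abs(q[:,o])<.08)&(q[:,v]*s>.09)
    for k in np.arange(.09,.13,.006): 
        w=q[m&(q[:,v]*s>k)&(q[:,v]*s<k+.006)]; print(n,s,round(k,3),len(w),np.percentile(w[:,2],[10,90]) if len(w) else '')
# top-down rectification at z=.004
X0,X1,Y0,Y1=.4,.85,-.5,-.02
def top(ci,p):
    W=[[X0,Y0],[X1,Y0],[X1,Y1],[X0,Y1]]; S=1000
    src=np.float32([px(ci,[*w,.004]) for w in W]); dst=np.float32([[(Y1-y)*S,(X1-x)*S] for x,y in W])
    return cv2.warpPerspective(p,cv2.getPerspectiveTransform(src,dst),(480,450),flags=cv2.INTER_CUBIC)
A=top(ci,p)
p2,d2,ci2=snap("side"); B=top(ci2,p2)
cv2.imwrite('pics/top.png',cv2.resize(np.hstack([A,B]),None,fx=.83,fy=.83))
for c in("scene","side"):
  for r in models.outline_of(c,"mat"): print(c,r["p"],r["mask"].sum())
E
```

```text
x -1 0.09 120 [0.008 0.014]
x -1 0.096 123 [0.009 0.015]
x -1 0.102 116 [0.009 0.015]
x -1 0.108 150 [0.009 0.016]
x -1 0.114 98 [0.013 0.017]
x -1 0.12 62 [0.004 0.009]
x -1 0.126 78 [0.003 0.008]
x 1 0.09 138 [0.009 0.014]
x 1 0.096 143 [0.009 0.014]
x 1 0.102 69 [0.008 0.014]
x 1 0.108 93 [0.037 0.041]
x 1 0.114 285 [0.004 0.039]
x 1 0.12 146 [0.001 0.008]
x 1 0.126 98 [0.    0.008]
y -1 0.09 94 [0.009 0.122]
y -1 0.096 79 [0.037 0.121]
y -1 0.102 294 [0.005 0.07 ]
y -1 0.108 239 [0.003 0.108]
y -1 0.114 155 [0.003 0.008]
y -1 0.12 0 
y -1 0.126 0 
y 1 0.09 123 [0.009 0.12 ]
y 1 0.096 291 [0.011 0.042]
y 1 0.102 112 [0.037 0.121]
y 1 0.108 13 [0.036 0.122]
y 1 0.114 22 [0.003 0.008]
y 1 0.12 0 
y 1 0.126 0 
scene 0.85 2415
side 0.68 496
```

View pics/top.png

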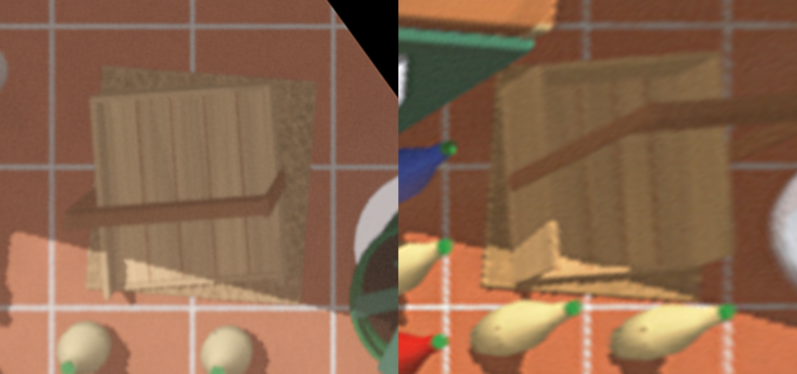

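```bash
python3 -m jog '[[1,0.05,-0.08,-0.03,0,0,8],[1,0.1,-0.15,-0.03,0,0,16],[1,0.147,-0.227,-0.03,0,0,24.68],[1,0.147,-0.227,-0.03,0,0,24.68],[1,0.147,-0.227,-0.03,0,0,24.68]]'; python3 - <<'E'
from h import *
print(bot.read_state()["position"],bot.read_state()["joint_positions"]); goto([.438,-.294,.12],down(0))
E
```

```text
time_s: 2.02
position: [0.2994, -0.2964, 0.2636]
tcp_rot: [[1.0, 0.002, -0.001], [0.002, -1.0, 0.002], [-0.001, -0.002, -1.0]]
force: [-0.3, -0.3, -0.3]
opening: 0.998
grasp_force: 0.0
[ 0.29939749 -0.29644809  0.26364857] [-6.00024667e+01  1.19168127e+01  1.07427990e+02  1.76802925e-02
  6.07553211e+01  2.98620270e+01]
shift [ 0.1387 -0.0019  0.1436] turn [-0.09  0.04  0.13]
```

The low end is nearest the robot and the tray yaw is +4.2°. The mat corners in the rectified view put its centre at about (0.627, -0.262). Now picking bulb at (0.438,-0.296).

```bash
python3 -m jog '[[1,0.05,0,0.05,0,0,0],[1,0.1,-0.001,0.1,0,0,0],[1,0.138,-0.0015,0.14,0,0,0],[1,0.138,-0.0015,0.14,0,0,0],[1,0.138,-0.0015,0.18,0,0,0],[1,0.138,-0.0015,0.22,0,0,0],[1,0.138,-0.0015,0.2465,0,0,0],[1,0.138,-0.0015,0.2465,0,0,0],[0.55,0.138,-0.0015,0.2465,0,0,0],[0.55,0.138,-0.0015,0.2465,0,0,0],[0.55,0.138,-0.0015,0.2465,0,0,0],[0.55,0.138,-0.0015,0.2465,0,0,0],[0.55,0.138,-0.0015,0.2,0,0,0],[0.55,0.138,-0.0015,0.15,0,0,0],[0.55,0.138,-0.0015,0.12,0,0,0],[0.55,0.138,-0.0015,0.12,0,0,0]]'; python3 -c "
from h import *
goto([.561,-.308,.029],down(4.2))"
```

```text
time_s: 4.03
position: [0.4389, -0.2998, 0.1458]
tcp_rot: [[1.0, 0.0, 0.004], [0.0, -1.0, -0.004], [0.004, 0.004, -1.0]]
force: [-0.1, 0.4, -2.4]
opening: 0.657
grasp_force: 30.0
shift [0.1216 0.0078 0.1173] turn [ 0.25 -0.22 -4.18]
```

```bash
python3 -m jog '[[0.55,0.04,0.003,0,0,0,-1.5],[0.55,0.08,0.005,0,0,0,-3],[0.55,0.122,0.008,0,0,0,-4.2],[0.55,0.122,0.008,0,0,0,-4.2],[0.55,0.122,0.008,0.04,0,0,-4.2],[0.55,0.122,0.008,0.08,0,0,-4.2],[0.55,0.122,0.008,0.105,0,0,-4.2],[0.55,0.122,0.008,0.117,0,0,-4.2],[0.55,0.122,0.008,0.117,0,0,-4.2],[0.8,0.122,0.008,0.117,0,0,-4.2],[0.8,0.122,0.008,0.117,0,0,-4.2],[0.8,0.122,0.008,0.08,0,0,-4.2],[0.8,0.122,0.008,0.02,0,0,-4.2],[1,0.1,-0.04,-0.01,0,0,-3],[1,0.05,-0.1,-0.01,0,0,-1.5],[1,0,-0.16,-0.01,0,0,0],[1,0,-0.17,-0.01,0,0,0],[1,0,-0.17,-0.01,0,0,0]]'; python3 -c "
from h import *
s=bot.read_state();print(s['position'])
for r in models.tip_of('side','bulb1')[:0]:pass
p,d,ci=snap('side')
for r in models.tip_of('side','bulb1'): print(r['p'],np.round(r['xyz'],3))
goto([.442,-.129,.017],down(0))"
```

```text
time_s: 6.28
position: [0.435, -0.1258, 0.1537]
tcp_rot: [[1.0, 0.002, -0.003], [0.002, -1.0, 0.002], [-0.003, -0.002, -1.0]]
force: [1.1, -1.0, 0.1]
opening: 0.997
grasp_force: 0.0
[ 0.43500424 -0.12582128  0.15370622]
0.93 [0.405 0.018 0.002]
0.82 [ 0.353 -0.084 -0.004]
0.78 [ 0.384  0.106 -0.   ]
0.71 [ 0.558 -0.306  0.009]
0.6 [ 0.506  0.012 -0.001]
0.58 [ 0.444 -0.126 -0.002]
0.58 [ 0.62   0.007 -0.002]
shift [ 0.0024 -0.0011  0.137 ] turn [ 0.1  -0.15 -0.  ]
```

```bash
python3 -m jog '[[1,0.006,0.002,0.04,0,0,0],[1,0.006,0.002,0.09,0,0,0],[1,0.006,0.002,0.125,0,0,0],[1,0.006,0.002,0.136,0,0,0],[1,0.006,0.002,0.136,0,0,0],[0.55,0.006,0.002,0.136,0,0,0],[0.55,0.006,0.002,0.136,0,0,0],[0.55,0.006,0.002,0.136,0,0,0],[0.55,0.006,0.002,0.136,0,0,0],[0.55,0.006,0.002,0.09,0,0,0],[0.55,0.006,0.002,0.04,0,0,0],[0.55,0.006,0.002,0.01,0,0,0],[0.55,0.04,0.027,0.005,0,0,-1.4],[0.55,0.08,0.055,0.005,0,0,-2.8],[0.55,0.118,0.082,0.005,0,0,-4.2],[0.55,0.118,0.082,0.005,0,0,-4.2],[0.55,0.118,0.082,0.005,0,0,-4.2]]'; python3 -c "
from h import *
goto([.5535,-.208,.029],down(4.2))"
```

```text
time_s: 8.55
position: [0.5543, -0.2097, 0.1477]
tcp_rot: [[0.997, 0.073, -0.003], [0.073, -0.997, 0.002], [-0.003, -0.002, -1.0]]
force: [-1.5, -0.4, -1.7]
opening: 0.657
grasp_force: 30.0
shift [-0.0003 -0.0015  0.1187] turn [-0.12  0.17 -0.  ]
```

```bash
python3 -m jog '[[0.55,0,0,0.04,0,0,0],[0.55,0,0,0.08,0,0,0],[0.55,0,0,0.107,0,0,0],[0.55,0,0,0.119,0,0,0],[0.55,0,0,0.119,0,0,0],[0.8,0,0,0.119,0,0,0],[0.8,0,0,0.119,0,0,0],[0.8,0,0,0.08,0,0,0],[0.8,0,0,0.03,0,0,0],[1,-0.005,-0.05,0,0,0,1],[1,-0.01,-0.1,0,0,0,2],[1,-0.018,-0.15,0,0,0,3],[1,-0.025,-0.2,0,0,0,4.2],[1,-0.027,-0.2245,0,0,0,4.2],[1,-0.027,-0.2245,0,0,0,4.2],[1,-0.027,-0.2245,0,0,0,4.2]]'; python3 -c "
from h import *
s=bot.read_state();print(s['position'])
p,d,ci=snap('side')
for r in models.tip_of('side','bulb1'): print(r['p'],np.round(r['xyz'],3))
goto([.511,.013,.017],down(0))"
```

```text
time_s: 10.55
position: [0.5132, 0.0106, 0.1491]
tcp_rot: [[1.0, 0.0, 0.002], [0.0, -1.0, -0.001], [0.002, 0.001, -1.0]]
force: [0.3, 0.2, 0.8]
opening: 1.001
grasp_force: 0.0
[0.51315688 0.01055994 0.14908477]
0.94 [ 0.381  0.106 -0.001]
0.85 [0.62  0.01  0.001]
0.85 [ 0.35  -0.085 -0.004]
0.81 [ 0.556 -0.21   0.011]
0.77 [ 0.558 -0.307  0.007]
0.64 [0.402 0.018 0.   ]
0.58 [ 0.508  0.012 -0.   ]
shift [-0.0023 -0.003   0.1318] turn [ 0.03 -0.06 -0.08]
```

```bash
python3 -m jog '[[1,-0.002,-0.002,0.04,0,0,0],[1,-0.002,-0.002,0.09,0,0,0],[1,-0.002,-0.002,0.12,0,0,0],[1,-0.002,-0.002,0.132,0,0,0],[1,-0.002,-0.002,0.132,0,0,0],[0.55,-0.002,-0.002,0.132,0,0,0],[0.55,-0.002,-0.002,0.132,0,0,0],[0.55,-0.002,-0.002,0.132,0,0,0],[0.55,-0.002,-0.002,0.132,0,0,0],[0.55,-0.002,-0.002,0.09,0,0,0],[0.55,-0.002,-0.002,0.04,0,0,0],[0.55,-0.002,-0.002,-0.01,0,0,0],[0.55,0.0,0.02,-0.05,0,0,0],[0.55,0.04,0.06,-0.05,0,0,-1],[0.55,0.07,0.11,-0.05,0,0,-2],[0.55,0.11,0.16,-0.05,0,0,-3],[0.55,0.15,0.21,-0.05,0,0,-4.2],[0.55,0.184,0.2585,-0.05,0,0,-4.2],[0.55,0.184,0.2585,-0.05,0,0,-4.2],[0.55,0.184,0.2585,-0.05,0,0,-4.2]]'; python3 -c "
from h import *
p,d,ci=snap('scene')
print([np.round(r['xyz'],3) for r in models.tip_of('scene','tray_bar')+models.tip_of('scene','tray')])
goto([.697,-.248,.029],down(4.2))"
```

```text
time_s: 13.15
position: [0.6953, -0.2467, 0.1973]
tcp_rot: [[0.997, 0.073, -0.003], [0.073, -0.997, 0.002], [-0.003, -0.002, -1.0]]
force: [0.2, 0.2, -0.5]
opening: 0.656
grasp_force: 30.0
[array([ 0.631, -0.253,  0.107]), array([0.594, 0.247, 0.175]), array([ 0.632, -0.254,  0.006])]
shift [0.0014 0.0027 0.1695] turn [-0.06  0.07  0.08]
```

```bash
python3 -m jog '[[0.55,0.002,0.002,0.04,0,0,0],[0.55,0.002,0.002,0.09,0,0,0],[0.55,0.002,0.002,0.13,0,0,0],[0.55,0.002,0.002,0.16,0,0,0],[0.55,0.002,0.002,0.169,0,0,0],[0.55,0.002,0.002,0.169,0,0,0],[0.8,0.002,0.002,0.169,0,0,0],[0.8,0.002,0.002,0.169,0,0,0],[0.8,0.002,0.002,0.13,0,0,0],[0.8,0.002,0.002,0.08,0,0,0],[0.8,0.002,0.002,0.02,0,0,0],[0.8,0,0,-0.04,0,0,0],[0.8,-0.03,0,-0.1,0,0,0],[0.8,-0.05,0,-0.12,0,0,0],[0.8,-0.05,0,-0.12,0,0,0]]'; python3 -c "
from h import *
p,d,ci=snap('side','side1.png')
for r in models.tip_of('side','bulb1'): print(r['p'],np.round(r['xyz'],3))
print([np.round(r['xyz'],3) for r in models.tip_of('side','bin_handle')+models.tip_of('side','bin_hinge')])
w,d,ci=snap('wrist','wrist1.png')
s=bot.read_state(); print(s['joint_positions'])
goto([.593,.248,.3],down(85.2))
goto([.593,.248,.3],down(-94.8))
"
```

```text
time_s: 15.18
position: [0.6467, -0.2518, 0.3234]
tcp_rot: [[0.997, 0.072, 0.007], [0.072, -0.997, -0.004], [0.006, 0.004, -1.0]]
force: [0.5, -0.3, -0.2]
opening: 0.801
grasp_force: 0.0
0.95 [0.406 0.018 0.002]
0.91 [ 0.621  0.01  -0.002]
0.75 [ 0.554 -0.211  0.01 ]
0.66 [ 0.696 -0.25   0.011]
0.66 [ 0.558 -0.307  0.01 ]
0.64 [ 0.349 -0.083 -0.003]
0.61 [ 0.386  0.108 -0.002]
[array([0.59 , 0.247, 0.18 ]), array([ 0.555, -0.307,  0.011]), array([0.636, 0.244, 0.011])]
[-3.03968027e+01  3.19373600e+01  6.52723289e+01  1.23750073e-02
  8.29773499e+01  5.53826754e+01]
shift [-0.0166 -0.501   0.0174] turn [-2.000e-01  4.000e-02 -8.098e+01]
shift [-0.0166 -0.501   0.0174] turn [4.000e-02 2.100e-01 9.902e+01]
```

View pics/wrist1.png

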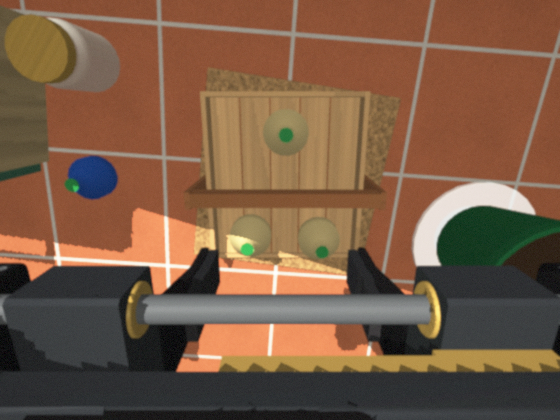

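All three straw bulbs stand in the tray: px (286,132), (249,235) and (319,238). Now moving above the handle.

```bash
python3 -m jog '[[0.5,0,-0.05,0.02,0,0,-9],[0.5,0,-0.1,0.02,0,0,-18],[0.5,0,-0.15,0.02,0,0,-27],[0.5,-0.005,-0.2,0.02,0,0,-36],[0.5,-0.01,-0.25,0.02,0,0,-45],[0.5,-0.015,-0.3,0.02,0,0,-54],[0.5,-0.018,-0.35,0.02,0,0,-63],[0.5,-0.02,-0.4,0.02,0,0,-72],[0.4,-0.02,-0.45,0.02,0,0,-81],[0.4,-0.0195,-0.501,0.02,0,0,-81],[0.4,-0.0195,-0.501,0.02,0,0,-81],[0.4,-0.0195,-0.501,0.02,0,0,-81]]'; cat >> h.py <<'E'
H=np.array([.632,.2445,.012]); CY=-4.8
def door(a,k=.7,dz=.005):
    """TCP pose holding handle at opening a rad, tool tilt k*a, TCP dz beyond bar centre"""
    c=np.radians(CY); ex=np.array([np.cos(c),np.sin(c),0])
    p=H+ex*(-.042*np.cos(a)-.165*np.sin(a))+np.array([0,0,.165*np.cos(a)-.042*np.sin(a)])
    R=down(CY+90)@Rn.from_rotvec([-k*a,0,0]).as_matrix()
    return p+R[:,2]*dz,R
E
python3 -c "
from h import *
s=bot.read_state();print(s['joint_positions'])
p,d,ci=snap('wrist','wrist2.png')
P=cloud(d,ci); q=P[(abs(P[:,0]-.59)<.03)&(abs(P[:,1]-.247)<.04)&(abs(P[:,2]-.18)<.012)]; print(len(q),q.mean(0) if len(q) else 0, q[:,2].max() if len(q) else 0)
P2=cloud(*(lambda t:(t[1],t[2]))(snap('side'))); q=P2[(abs(P2[:,0]-.59)<.02)&(abs(P2[:,1]-.247)<.045)&(abs(P2[:,2]-.177)<.015)]; print(len(q),q.mean(0))
goto(*door(0))"
```

```text
time_s: 16.92
position: [0.5902, 0.2474, 0.2971]
tcp_rot: [[0.083, 0.997, -0.002], [0.997, -0.083, -0.001], [-0.001, -0.002, -1.0]]
force: [-0.6, -1.1, 1.2]
opening: 0.405
grasp_force: 0.0
[ 1.27688249e+01  2.80257338e+01  7.53602650e+01 -3.93494043e-02
  7.67478382e+01  1.75168950e+01]
1235 [0.5924758  0.24850986 0.18269701] 0.1858008197618271
152 [0.58892554 0.24810565 0.1814194 ]
shift [ 0.0019 -0.0004  0.1257] turn [-0.07  0.05 -0.07]
```

View pics/wrist2.png

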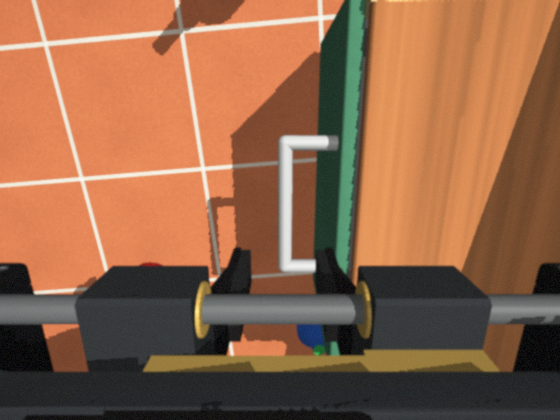

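```bash
python3 -m jog '[[0.4,0.001,0.0005,0.04,0,0,0],[0.4,0.001,0.0005,0.08,0,0,0],[0.4,0.001,0.0005,0.11,0,0,0],[0.4,0.001,0.0005,0.125,0,0,0],[0.25,0.001,0.0005,0.125,0,0,0],[0.25,0.001,0.0005,0.125,0,0,0],[0.25,0.001,0.0005,0.125,0,0,0]]'; python3 -c "
from h import *
s=bot.read_state(); R0=np.array(s['tcp_rot']);p0,_=door(0); R0=door(0)[1]
for a in np.arange(.1,1.05,.1):
    p,R=door(a); t=R0.T@(p-p0); print(round(a,2),np.round(t,3),np.round(-.7*np.degrees(a),1))
p,d,ci=snap('side')
print([np.round(r['xyz'],3) for r in models.tip_of('side','bin_handle')])"
```

```text
time_s: 17.9
position: [0.5919, 0.2484, 0.1751]
tcp_rot: [[0.084, 0.996, 0.003], [0.996, -0.084, 0.001], [0.001, 0.003, -1.0]]
force: [-0.2, 0.5, -0.1]
opening: 0.257
grasp_force: 0.0
0.1 [ 0.    -0.016  0.005] -4.0
0.2 [ 0.    -0.031  0.012] -8.0
0.3 [-0.    -0.046  0.02 ] -12.0
0.4 [ 0.    -0.06   0.029] -16.0
0.5 [-0.    -0.072  0.04 ] -20.1
0.6 [ 0.    -0.084  0.052] -24.1
0.7 [-0.    -0.094  0.065] -28.1
0.8 [ 0.    -0.103  0.079] -32.1
0.9 [ 0.    -0.11   0.094] -36.1
1.0 [ 0.    -0.116  0.11 ] -40.1
[array([0.593, 0.25 , 0.181])]
```

```bash
python3 -m jog '[[0.25,0,-0.008,0.002,-2,0,0],[0.25,0,-0.016,0.005,-4,0,0],[0.25,0,-0.024,0.008,-6,0,0],[0.25,0,-0.031,0.012,-8,0,0],[0.25,0,-0.039,0.016,-10,0,0],[0.25,0,-0.046,0.02,-12,0,0],[0.25,0,-0.053,0.024,-14,0,0],[0.25,0,-0.06,0.029,-16,0,0],[0.25,0,-0.066,0.034,-18,0,0],[0.25,0,-0.072,0.04,-20,0,0],[0.25,0,-0.078,0.046,-22,0,0],[0.25,0,-0.084,0.052,-24,0,0],[0.25,0,-0.094,0.065,-28,0,0],[0.25,0,-0.103,0.079,-32,0,0],[0.25,0,-0.11,0.094,-36,0,0],[0.25,0,-0.116,0.11,-40,0,0],[0.25,0,-0.118,0.113,-40,0,0],[0.25,0,-0.118,0.113,-40,0,0]]'; python3 -c "
from h import *
print(bot.read_state()['joint_positions'])
p,d,ci=snap('side','side2.png')
print([np.round(r['xyz'],3) for r in models.tip_of('side','bin_handle')])"
```

```text
time_s: 20.25
position: [0.4851, 0.3116, 0.1153]
tcp_rot: [[0.087, 0.823, 0.561], [0.996, -0.058, -0.069], [-0.024, 0.565, -0.825]]
force: [-54.9, 27.9, 41.7]
opening: 0.243
grasp_force: 36.4
[ 32.12427523  35.59575186 113.23817143 -81.81239374  21.13547575
 112.65464323]
[array([0.482, 0.26 , 0.088])]
```

View pics/side2.png

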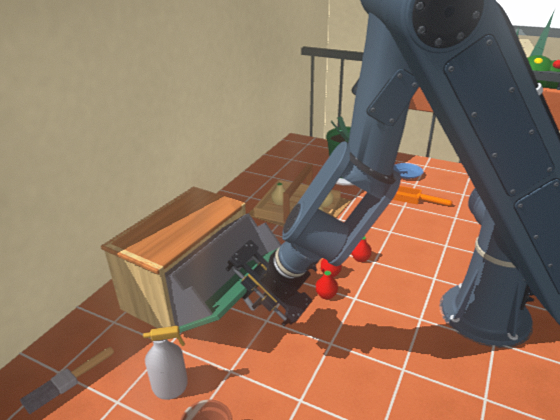

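The wrist neared a singularity: joint 4 hit its limit and the hand drifted along y. I'll relax gently.

```bash
python3 -m jog '[[0.45,0,0,0,0,0,0],[0.45,0,0,0,0,0,0]]'; python3 -c "
from h import *
print(bot.read_state()['joint_positions'])"
```

```text
time_s: 20.6
position: [0.4837, 0.3115, 0.1164]
tcp_rot: [[0.085, 0.824, 0.56], [0.996, -0.059, -0.065], [-0.02, 0.564, -0.826]]
force: [-54.1, 28.3, 43.4]
opening: 0.387
grasp_force: 35.5
[ 32.05347329  35.36248577 113.46156724 -81.875537    20.83888659
 112.67388049]
```

```bash
python3 -m jog '[[0.4,0,0,-0.01,0,0,0],[0.4,0,0,-0.02,0,0,0]]'; python3 -c "
from h import *
print(bot.read_state()['joint_positions'])"
```

```text
time_s: 20.85
position: [0.4818, 0.302, 0.1321]
tcp_rot: [[0.113, 0.817, 0.566], [0.993, -0.07, -0.097], [-0.04, 0.573, -0.819]]
force: [-0.4, 0.3, -1.5]
opening: 0.402
grasp_force: 0.6
[ 32.30995348  33.62137034 113.40142629 -77.14772504  23.24945545
 108.50677499]
```

```bash
python3 -m jog '[[0.4,0,0,-0.02,0,0,0],[0.4,0,0,-0.04,0,0,0],[0.4,0,0,-0.06,0,0,0],[0.4,0,0,-0.08,8,0,0],[0.4,0,0,-0.1,16,0,0],[0.4,0,0,-0.1,24,0,0],[0.4,0,0,-0.1,32,0,0],[0.4,0,0,-0.1,35,0,0],[0.4,0,0,-0.1,35,0,0]]'; python3 -c "
from h import *
print(bot.read_state()['joint_positions'])
p,d,ci=snap('side','side3.png')
for t in ('bin_handle','bulb1','tray','pot','mister'): print(t,[np.round(r['xyz'],3) for r in models.tip_of('side',t)])
p,d,ci=snap('scene','scene3.png')
for t in ('bin_handle','tray'): print(t,[np.round(r['xyz'],3) for r in models.tip_of('scene',t)])"
```

```text
time_s: 21.98
position: [0.4284, 0.3102, 0.2134]
tcp_rot: [[0.118, 0.993, -0.003], [0.992, -0.118, -0.041], [-0.041, 0.002, -0.999]]
force: [-1.3, -0.9, 0.5]
opening: 0.4
grasp_force: 0.0
[24.95228117 24.96416474 96.05023933 -2.3529092  60.13124735 32.90726111]
bin_handle [array([0.472, 0.258, 0.068]), array([0.667, 0.238, 0.076])]
bulb1 [array([0.406, 0.014, 0.001]), array([ 0.383,  0.107, -0.   ]), array([ 0.351, -0.082, -0.004]), array([ 0.558, -0.209,  0.013])]
tray [array([ 0.631, -0.261,  0.008])]
pot [array([0.63 , 0.246, 0.004]), array([ 0.563, -0.539,  0.024])]
mister [array([0.584, 0.517, 0.002])]
bin_handle []
tray [array([ 0.635, -0.254,  0.007]), array([ 0.763,  0.007, -0.003])]
```

View pics/side3.png

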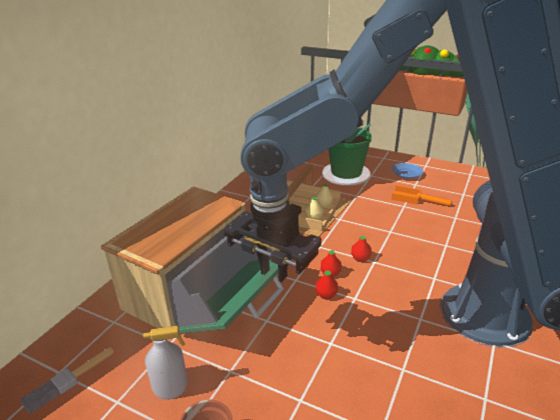

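The door is fully open (handle detected at z 0.068) and the hand is clear. Next I'll go above the tray bar.

```bash
python3 -c "
from h import *
goto([.632,-.2525,.28],down(94.2))"
```

```text
shift [-0.538   0.2695 -0.0449] turn [ -0.29   2.39 -10.79]
```

```bash
python3 -m jog '[[0.46,0,0,-0.06,0,0,0],[0.46,-0.03,0.01,-0.1,0,0.5,-1],[0.46,-0.08,0.04,-0.1,0,1,-2],[0.46,-0.13,0.065,-0.1,0,1.2,-3],[0.46,-0.18,0.09,-0.1,0,1.5,-4],[0.46,-0.23,0.115,-0.09,0,1.8,-5],[0.46,-0.28,0.14,-0.08,0,2,-6],[0.46,-0.33,0.165,-0.07,0,2.2,-7],[0.46,-0.38,0.19,-0.06,0,2.4,-8],[0.46,-0.43,0.215,-0.05,0,2.4,-9],[0.46,-0.48,0.24,-0.045,-0.3,2.4,-10],[0.46,-0.51,0.255,-0.045,-0.3,2.4,-10.8],[0.46,-0.538,0.2695,-0.045,-0.3,2.4,-10.8],[0.46,-0.538,0.2695,-0.045,-0.3,2.4,-10.8],[0.46,-0.538,0.2695,-0.045,-0.3,2.4,-10.8]]'; python3 -c "
from h import *
np.set_printoptions(precision=4,suppress=True)
s=bot.read_state();print(s['joint_positions'])
for c in ('wrist','scene'):
    p,d,ci=snap(c,c+'4.png')
    P=cloud(d,ci); q=P[(abs(P[:,0]-.632)<.12)&(abs(P[:,1]+.252)<.14)&(P[:,2]>.105)&(P[:,2]<.128)]; 
    if len(q)>9: print(c,len(q),q.mean(0),cv2.minAreaRect(q[:,:2].astype(np.float32)))
    for t in('tray_bar','bulb1'): print([np.round(r['xyz'],3) for r in models.tip_of(c,t)])
goto([.632,-.2525,.101],down(94.2))"
```

```text
time_s: 24.3
position: [0.6316, -0.252, 0.2795]
tcp_rot: [[-0.073, 0.997, -0.001], [0.997, 0.073, 0.002], [0.002, -0.001, -1.0]]
force: [-0.4, 0.4, 0.2]
opening: 0.461
grasp_force: 0.0
[-31.162   32.301   70.3685   0.044   77.4267 -35.3505]
wrist 3660 [ 0.6313 -0.2391  0.1208] ((0.6322284936904907, -0.2500517964363098), (0.01972639374434948, 0.21688257157802582), 4.195908069610596)
[array([ 0.638, -0.25 ,  0.108])]
[array([ 0.554, -0.214,  0.012]), array([ 0.352, -0.081,  0.   ]), array([ 0.557, -0.304,  0.012]), array([ 0.7  , -0.255,  0.009])]
scene 581 [ 0.6351 -0.286   0.1193] ((0.6344367265701294, -0.2813534438610077), (0.02044311724603176, 0.16623330116271973), 3.768277406692505)
[array([ 0.632, -0.25 ,  0.106]), array([ 0.701, -0.249,  0.011])]
[array([0.619, 0.012, 0.002]), array([ 0.552, -0.211,  0.012]), array([ 0.702, -0.248,  0.01 ]), array([ 0.557, -0.307,  0.011]), array([ 0.405,  0.02 , -0.003])]
shift [-0.0006 -0.0002  0.1792] turn [ 0.02 -0.02  0.02]
```

View pics/scene4.png

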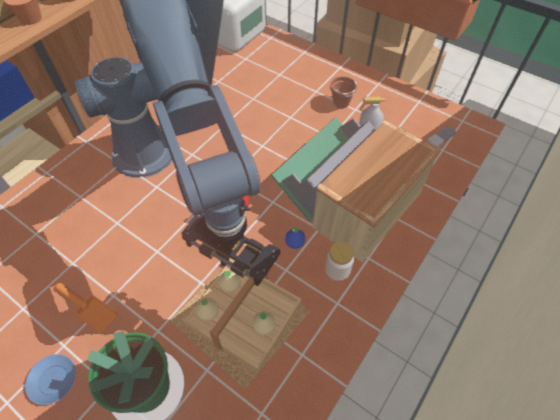

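The door is open, px about (325,165), and three bulbs stand in the tray at (228,278), (207,305) and (263,320). Gripping the bar.

```bash
python3 -m jog '[[0.46,0,0,0.04,0,0,0],[0.46,0,0,0.09,0,0,0],[0.46,0,0,0.13,0,0,0],[0.46,0,0,0.16,0,0,0],[0.46,0,0,0.178,0,0,0],[0.46,0,0,0.178,0,0,0],[0.05,0,0,0.178,0,0,0],[0.05,0,0,0.178,0,0,0],[0.05,0,0,0.178,0,0,0],[0.05,0,0,0.178,0,0,0],[0.05,0,0,0.17,0,0,0],[0.05,0,0,0.155,0,0,0],[0.05,0,0,0.135,0,0,0],[0.05,0,0,0.11,0,0,0],[0.05,0,0,0.09,0,0,0],[0.05,0,0,0.08,0,0,0],[0.05,0,0,0.08,0,0,0]]'; python3 -c "
from h import *
c=np.radians(CY); ex=np.array([np.cos(c),np.sin(c),0]); ey=np.array([-np.sin(c),np.cos(c),0])
p,d,ci=snap('scene')
print([np.round(r['xyz'],3) for r in models.tip_of('scene','tray')+models.tip_of('scene','bulb1')])
goto([.48,-.15,.37],down(93)); goto([.48,.12,.37],down(93)); 
for x in(.027,.0): goto(np.array([.632,.2445,.365])+ex*x,down(92))
"
```

```text
time_s: 26.72
position: [0.6326, -0.2531, 0.2013]
tcp_rot: [[-0.073, 0.997, 0.002], [0.997, 0.073, -0.001], [-0.001, 0.002, -1.0]]
force: [-0.2, 0.1, -6.8]
opening: 0.18
grasp_force: 30.0
[array([ 0.63 , -0.253,  0.104]), array([ 0.701, -0.249,  0.108]), array([0.618, 0.008, 0.   ]), array([0.383, 0.104, 0.007]), array([ 0.564, -0.307,  0.107])]
shift [ 0.1134 -0.1439 -0.1707] turn [-0.11 -0.1   1.16]
shift [ 0.3827 -0.1243 -0.1703] turn [-0.11 -0.1   1.16]
shift [ 0.4916  0.0631 -0.1654] turn [-0.11 -0.1   2.16]
shift [ 0.4958  0.0364 -0.1654] turn [-0.11 -0.1   2.16]
```

```bash
python3 -m jog '[[0.05,0,0,-0.01,0,0,0],[0.05,0,0,-0.03,0,0,0],[0.05,0,0,-0.055,0,0,0],[0.05,0,0,-0.08,0,0,0],[0.05,0.005,0,-0.105,0,0,0],[0.05,0.015,0,-0.13,0,0,0],[0.05,0.03,0,-0.15,0,0,0],[0.05,0.05,0.002,-0.162,0,0,0],[0.05,0.075,0.004,-0.165,0,0,0],[0.05,0.1,0.006,-0.165,0,0,0],[0.05,0.125,0.008,-0.165,0,0,0.3],[0.05,0.15,0.01,-0.165,0,0,0.5],[0.05,0.175,0.012,-0.165,0,0,0.7],[0.05,0.2,0.014,-0.165,0,0,0.9],[0.05,0.225,0.016,-0.165,0,0,1.1],[0.05,0.25,0.018,-0.165,0,0,1.2]]'; python3 -m jog '[[0.05,0.025,0.002,0,0,0,0.1],[0.05,0.05,0.004,0,0,0,0.2],[0.05,0.075,0.006,0,0,0,0.3],[0.05,0.1,0.008,0,0,0,0.4],[0.05,0.125,0.01,0,0,0,0.5],[0.05,0.15,0.012,0,0,0,0.6],[0.05,0.175,0.013,0,0,0,0.7],[0.05,0.2,0.014,0,0,0,0.8],[0.05,0.22,0.015,0,0,0,0.9],[0.05,0.235,0.016,0,0,0,0.9],[0.05,0.242,0.017,0,0,0,0.9],[0.05,0.242,0.017,0,0,0,0.9],[0.05,0.242,0.017,0,0,0,0.9]]'; cat >> h.py <<'E'
def pour(th,lx,lz,yaw=2,y=0.0):
    """TCP pose with tray tilted th deg nose-down, lip at cupboard x=lx, world z=lz"""
    c=np.radians(CY); ex=np.array([np.cos(c),np.sin(c),0]); ey=np.array([-np.sin(c),np.cos(c),0])
    R=down(yaw+90)@Rn.from_rotvec([-th,0,0],degrees=True).as_matrix()
    T=np.c_[R[:,1],R[:,0],-R[:,2]]  # tray axes
    lip=np.array([.632,.2445,0])+ex*lx+ey*y+[0,0,lz]
    bar=lip-T@[-.118,0,-.095]
    return bar+R[:,2]*.008,R
E
python3 -c "
from h import *
s=bot.read_state();print(np.round(s['joint_positions'],1))
p,d,ci=snap('side')
print([np.round(r['xyz'],3) for r in models.tip_of('side','tray')+models.tip_of('side','bulb1')])
for th,lx,lz in((0,-.1,.265),(10,-.07,.25),(20,-.045,.23),(25,-.04,.22),(30,-.04,.215),(35,-.04,.21),(40,-.04,.205),(45,-.04,.2),(50,-.04,.195),(55,-.04,.195)): print(th,pour(th,lx,lz)[0],end=' '); goto(*pour(th,lx,lz),s)"
```

```text
time_s: 28.88
position: [0.631, 0.0002, 0.3637]
tcp_rot: [[-0.053, 0.999, -0.002], [0.999, 0.053, 0.001], [0.001, -0.002, -1.0]]
force: [-0.7, 0.2, -7.4]
opening: 0.183
grasp_force: 30.0
time_s: 30.5
position: [0.6365, 0.2394, 0.3651]
tcp_rot: [[-0.035, 0.999, 0.0], [0.999, 0.035, -0.001], [-0.001, 0.0, -1.0]]
force: [-0.7, -0.4, -7.6]
opening: 0.179
grasp_force: 30.0
[11.2 28.9 63.4 -0.  87.7  9.2]
[array([0.639, 0.234, 0.268]), array([0.578, 0.518, 0.001]), array([ 0.348, -0.082, -0.002]), array([0.562, 0.189, 0.271]), array([0.386, 0.109, 0.001]), array([0.405, 0.019, 0.001]), array([0.563, 0.287, 0.272]), array([0.699, 0.24 , 0.276])]
0 [0.65027883 0.25698592 0.352     ] shift [0.0171 0.0144 0.013 ] turn [0.   0.03 0.01]
10 [0.66328384 0.25388579 0.35616876] shift [0.0136 0.0273 0.0089] turn [-10.     0.03   0.02]
20 [0.66823638 0.25109683 0.35211163] shift [0.0106 0.0321 0.0129] turn [-20.     0.03   0.02]
25 [0.66227407 0.25029624 0.34871773] shift [0.01   0.0261 0.0163] turn [-2.5e+01  3.0e-02  2.0e-02]
30 [0.65079553 0.2498954  0.34934421] shift [0.01   0.0147 0.0157] turn [-3.e+01  3.e-02  2.e-02]
35 [0.63887059 0.24947897 0.34894825] shift [0.01   0.0027 0.0161] turn [-3.5e+01  3.0e-02  2.0e-02]
40 [0.62659001 0.24905012 0.3474948 ] shift [ 0.01   -0.0096  0.0175] turn [-4.e+01  3.e-02  2.e-02]
45 [0.61404724 0.24861212 0.34495689] shift [ 0.01   -0.0221  0.0201] turn [-4.5e+01  3.0e-02  2.0e-02]
50 [0.60133775 0.2481683  0.34131577] shift [ 0.01   -0.0348  0.0237] turn [-5.e+01  2.e-02  3.e-02]
55 [0.58855826 0.24772203 0.34156109] shift [ 0.01   -0.0476  0.0235] turn [-5.5e+01  2.0e-02  3.0e-02]
```

All three bulbs are aboard and the tray is level over the bin. Tilting about the lip.

```bash
python3 -m jog '[[0.05,0.003,0.008,0.003,-2.5,0,0],[0.05,0.005,0.015,0.006,-5,0,0],[0.05,0.006,0.022,0.008,-7.5,0,0],[0.05,0.006,0.027,0.009,-10,0,0],[0.05,0.006,0.03,0.01,-13,0,0],[0.05,0.006,0.031,0.011,-16,0,0],[0.05,0.006,0.032,0.013,-20,0,0],[0.05,0.006,0.03,0.014,-22,0,0],[0.05,0.006,0.027,0.016,-24,0,0],[0.05,0.006,0.024,0.016,-26,0,0],[0.05,0.006,0.019,0.016,-28,0,0],[0.05,0.006,0.015,0.016,-30,0,0],[0.05,0.006,0.015,0.016,-30,0,0],[0.05,0.006,0.015,0.016,-30,0,0],[0.05,0.006,0.015,0.016,-30,0,0]]'; python3 -c "
from h import *
s=bot.read_state();print(np.round(s['joint_positions'],1))
p,d,ci=snap('side','side5.png')
print([np.round(r['xyz'],3) for r in models.tip_of('side','tray')+models.tip_of('side','bulb1')])
for th,lx,lz in((35,-.04,.21),(40,-.04,.205),(45,-.04,.2),(50,-.04,.195)): print(th,end=' ');goto(*pour(th,lx,lz,y=-.005),s)"
```

```text
time_s: 32.52
position: [0.6517, 0.2466, 0.3494]
tcp_rot: [[-0.036, 0.865, 0.5], [0.999, 0.031, 0.018], [0.0, 0.5, -0.866]]
force: [1.0, 0.6, -7.2]
opening: 0.181
grasp_force: 30.0
[14.1 20.4 86.1 -8.6 44.3 16.7]
[array([0.703, 0.245, 0.266]), array([0.618, 0.293, 0.225]), array([0.676, 0.245, 0.261]), array([ 0.382,  0.105, -0.   ]), array([ 0.352, -0.082, -0.001]), array([0.402, 0.015, 0.   ]), array([0.622, 0.197, 0.222])]
35 shift [-0.0017 -0.0117 -0.0063] turn [-4.98 -0.04  0.02]
40 shift [-0.0017 -0.0231 -0.0112] turn [-9.98 -0.04  0.01]
45 shift [-0.0017 -0.0352 -0.0153] turn [-1.498e+01 -4.000e-02  1.000e-02]
50 shift [-0.0017 -0.048  -0.0185] turn [-1.998e+01 -4.000e-02  1.000e-02]
```

View pics/side5.png

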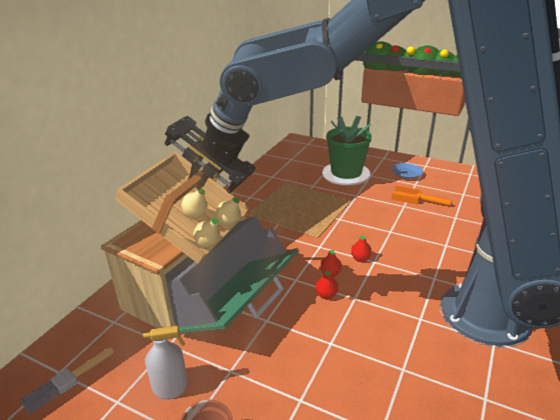

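The bulbs have slid to the lip without tipping over it, and q4 is healthy at -8.6°. I'll tilt on.

```bash
python3 -m jog '[[0.05,-0.001,-0.006,-0.003,-2.5,0,0],[0.05,-0.001,-0.012,-0.006,-5,0,0],[0.05,-0.001,-0.018,-0.009,-7.5,0,0],[0.05,-0.001,-0.023,-0.011,-10,0,0],[0.05,-0.001,-0.029,-0.013,-12.5,0,0],[0.05,-0.001,-0.035,-0.015,-15,0,0],[0.05,-0.001,-0.035,-0.015,-15,0,0],[0.05,-0.001,-0.035,-0.015,-15,0,0],[0.05,-0.001,-0.035,-0.015,-15,0,0]]'; python3 -c "
from h import *
s=bot.read_state();print(np.round(s['joint_positions'],1))
p,d,ci=snap('side','side6.png')
print([np.round(r['xyz'],3) for r in models.tip_of('side','bulb1')])
for th,lx,lz in((50,-.04,.195),(55,-.04,.195),(60,-.04,.195)): print(th,end=' ');goto(*pour(th,lx,lz,y=-.005),s)"
```

```text
time_s: 33.8
position: [0.6145, 0.2446, 0.3458]
tcp_rot: [[-0.036, 0.705, 0.708], [0.999, 0.025, 0.026], [0.001, 0.709, -0.706]]
force: [0.2, -0.3, -3.2]
opening: 0.179
grasp_force: 30.1
[ 16.6  16.3 101.8 -30.7  20.4  39.5]
[array([0.383, 0.104, 0.001]), array([ 0.406,  0.016, -0.   ]), array([ 0.353, -0.083, -0.002]), array([0.566, 0.274, 0.121]), array([0.61 , 0.277, 0.096]), array([0.6  , 0.192, 0.096])]
50 shift [-0.001  -0.0128 -0.0065] turn [-4.87 -0.08 -0.01]
55 shift [-0.001  -0.0216 -0.0157] turn [-9.87 -0.08 -0.01]
60 shift [-0.0009 -0.0313 -0.0242] turn [-1.487e+01 -8.000e-02 -1.000e-02]
```

View pics/side6.png

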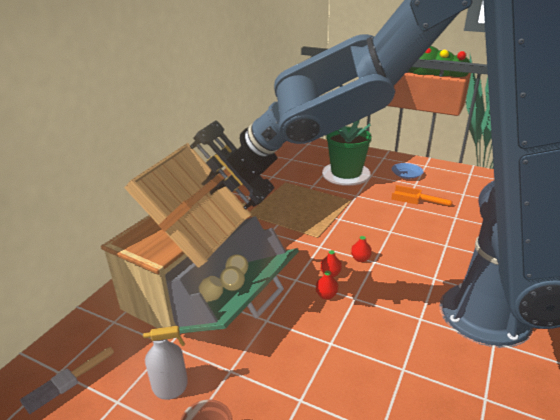

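All three bulbs are in the bin, px about (210,288), (237,266) and (232,278), and the force shows the tray is empty. Level the tray and carry it back.

```bash
python3 -c "
from h import *
s=bot.read_state()
for th,lx,lz in((35,-.04,.22),(25,-.05,.235),(15,-.06,.25),(0,-.1,.28)): print(th,end=' ');goto(*pour(th,lx,lz,y=-.005),s)
goto([.625,0,.375],down(90),s)"
```

```text
35 shift [-0.0009  0.0269  0.0076] turn [ 1.008e+01 -6.000e-02  1.000e-02]
25 shift [0.0003 0.0398 0.0137] turn [ 2.008e+01 -6.000e-02  2.000e-02]
15 shift [0.0015 0.0484 0.0212] turn [ 3.008e+01 -6.000e-02  2.000e-02]
0 shift [0.0062 0.0408 0.0101] turn [ 4.508e+01 -6.000e-02  3.000e-02]
shift [-0.2447  0.0227 -0.0196] turn [45.07 -0.84  1.93]
```

```bash
python3 -m jog '[[0.05,0,0.013,0.002,5,0,0],[0.05,0,0.027,0.007,10,0,0],[0.05,0,0.034,0.01,15,0,0],[0.05,0,0.04,0.013,20,0,0],[0.05,0,0.044,0.017,25,0,0],[0.05,0,0.048,0.02,30,0,0],[0.05,0,0.046,0.017,35,0,0],[0.05,0,0.043,0.013,40,0,0],[0.05,0,0.04,0.009,45,0,0],[0.05,0,0.04,0.009,45,0,0],[0.05,0,0.04,0.009,45,0,0]]'; python3 -c "
from h import *
s=bot.read_state();print(np.round(s['joint_positions'],1))
goto([.627,-.262,.375],down(88)); goto([.627,-.262,.101],down(88))"
```

```text
time_s: 35.28
position: [0.6484, 0.2457, 0.3664]
tcp_rot: [[-0.036, 0.999, 0.002], [0.999, 0.036, 0.0], [0.0, 0.002, -1.0]]
force: [-0.2, 0.7, -4.0]
opening: 0.181
grasp_force: 29.9
[11.5 30.1 61.1 -0.  88.7  9.5]
shift [-0.5066 -0.0398 -0.0089] turn [ 0.13 -0.02  4.07]
shift [-0.5067 -0.0404  0.2651] turn [ 0.13 -0.02  4.07]
```

```bash
python3 -m jog '[[0.05,-0.02,0,-0.005,0,0,0],[0.05,-0.06,-0.004,-0.009,0,0,0.5],[0.05,-0.1,-0.008,-0.009,0,0,1],[0.05,-0.14,-0.012,-0.009,0,0,1.5],[0.05,-0.18,-0.016,-0.009,0,0,2],[0.05,-0.22,-0.02,-0.009,0,0,2.5],[0.05,-0.26,-0.024,-0.009,0,0,3],[0.05,-0.3,-0.028,-0.009,0,0,3.5],[0.05,-0.34,-0.032,-0.009,0,0,4],[0.05,-0.38,-0.035,-0.009,0,0,4],[0.05,-0.42,-0.038,0,0,0,4],[0.05,-0.46,-0.04,0.02,0,0,4],[0.05,-0.49,-0.04,0.05,0,0,4],[0.05,-0.507,-0.04,0.09,0,0,4],[0.05,-0.507,-0.04,0.13,0,0,4],[0.05,-0.507,-0.04,0.17,0,0,4],[0.05,-0.507,-0.04,0.2,0,0,4],[0.05,-0.507,-0.04,0.22,0,0,4],[0.05,-0.507,-0.04,0.22,0,0,4]]'; python3 -c "
from h import *
s=bot.read_state()
p,d,ci=snap('wrist','wrist7.png')
print('mat',[(r['p'],np.round(r['xyz'],3)) for r in models.tip_of('wrist','mat')])
p,d,ci=snap('scene')
print('mat',[(r['p'],np.round(r['xyz'],3)) for r in models.tip_of('scene','mat')])
goto([.627,-.262,.102],down(88))"
```

```text
time_s: 37.65
position: [0.6246, -0.2627, 0.1452]
tcp_rot: [[0.034, 0.999, -0.003], [0.999, -0.034, 0.001], [0.001, -0.003, -1.0]]
force: [-1.4, -0.7, -4.1]
opening: 0.179
grasp_force: 29.9
mat []
mat [(0.64, array([ 0.625, -0.262,  0.049]))]
shift [ 0.0014 -0.0004  0.0464] turn [0.2  0.11 0.06]
```

View pics/wrist7.png

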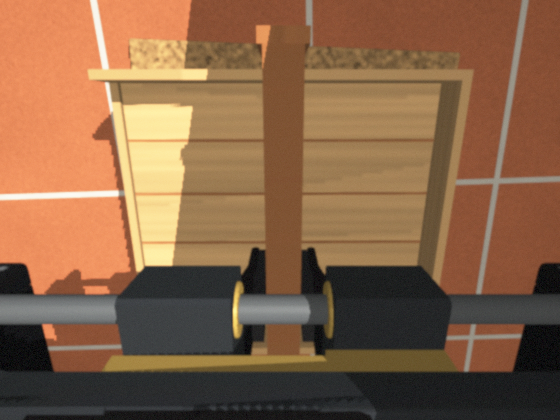

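The tray hangs empty, squarely over the mat: cork strip px (130–458, 55), tray (90–470, 75). Lower and release.

```bash
python3 -m jog '[[0.05,0.001,0.001,0.02,0,0,0],[0.05,0.001,0.001,0.034,0,0,0],[0.05,0.001,0.001,0.041,0,0,0],[0.05,0.001,0.001,0.0435,0,0,0],[0.05,0.001,0.001,0.0435,0,0,0],[0.3,0.001,0.001,0.0435,0,0,0],[0.45,0.001,0.001,0.0435,0,0,0],[0.45,0.001,0.001,0.0435,0,0,0],[0.45,0.001,0.001,0.02,0,0,0],[0.45,0.001,0.001,-0.03,0,0,0],[0.45,0.001,0.001,-0.08,0,0,0],[0.45,0.001,0.001,-0.13,0,0,0],[0.45,0.001,0.001,-0.16,0,0,0],[0.45,0.001,0.001,-0.16,0,0,0]]'; python3 -c "
from h import *
p,d,ci=snap('side')
for t in('tray','bin_handle','bulb1'):print(t,[np.round(r['xyz'],3) for r in models.tip_of('side',t)])
for a in (1.0,.8,.6,.4,.2):
    print(a,door(a,.35,0)[0])
"
```

```text
time_s: 39.6
position: [0.6289, -0.2623, 0.3101]
tcp_rot: [[0.034, 0.999, 0.007], [0.999, -0.034, -0.004], [-0.004, 0.007, -1.0]]
force: [0.4, -0.2, 0.2]
opening: 0.45
grasp_force: 0.0
tray [array([ 0.628, -0.264,  0.006])]
bin_handle [array([0.474, 0.258, 0.067])]
bulb1 [array([0.382, 0.105, 0.   ]), array([0.624, 0.258, 0.082]), array([0.404, 0.019, 0.001]), array([ 0.349, -0.084, -0.006]), array([0.571, 0.266, 0.114]), array([0.617, 0.216, 0.082])]
1.0 [0.47103112 0.25801693 0.0658081 ]
0.8 [0.48489231 0.25685298 0.09682765]
0.6 [0.50461821 0.25519655 0.12446539]
0.4 [0.52942243 0.25311368 0.14761949]
0.2 [0.55831609 0.25068741 0.16536687]
```

The tray is back at (0.628, -0.264), level on the mat. Now moving to close the door.

```bash
cat >> h.py <<'E'
def door2(a,yaw=8,back=0.,k=.5236):
    R=down(yaw+90)@Rn.from_rotvec([-k*a,0,0]).as_matrix()
    return door(a,k,0)[0]-R[:,2]*(back-.003),R
E
python3 -c "
from h import *
goto([.44,.25,.27],down(98))
goto([.5,.0,.31],down(98))
goto(*door2(1,back=.1))"
```

```text
shift [ 0.5042 -0.2035  0.0359] turn [-0.18 -0.15 -9.94]
shift [ 0.2565 -0.1352 -0.0049] turn [-0.18 -0.15 -9.94]
shift [ 0.5046 -0.2201  0.1562] turn [-30.1    2.46  -9.75]
```

```bash
python3 -m jog '[[0.45,0.03,-0.015,0,0,0,-1],[0.45,0.08,-0.04,0,0,0,-2],[0.45,0.13,-0.065,0,0,0,-3],[0.45,0.18,-0.09,0,0,0,-4],[0.45,0.23,-0.115,0,0,0,-5],[0.4,0.28,-0.14,0,0,0,-6],[0.4,0.33,-0.16,0,0,0,-7],[0.4,0.38,-0.18,0,0,0,-8],[0.4,0.43,-0.195,0,0,0,-9],[0.4,0.48,-0.203,0.01,0,0,-9.9],[0.4,0.504,-0.203,0.02,0,0,-9.9],[0.4,0.504,-0.205,0.03,-6,0.5,-9.9],[0.4,0.504,-0.21,0.05,-12,1,-9.9],[0.4,0.504,-0.215,0.07,-18,1.5,-9.8],[0.4,0.504,-0.22,0.1,-24,2,-9.8],[0.4,0.504,-0.22,0.13,-30,2.4,-9.8],[0.4,0.504,-0.22,0.156,-30,2.4,-9.8],[0.4,0.504,-0.22,0.156,-30,2.4,-9.8],[0.4,0.504,-0.22,0.156,-30,2.4,-9.8]]'; python3 -c "
from h import *
s=bot.read_state();print(np.round(s['joint_positions'],1))
p,d,ci=snap('wrist','wrist8.png')
P=cloud(d,ci); q=P[(abs(P[:,0]-.471)<.03)&(abs(P[:,1]-.258)<.045)&(abs(P[:,2]-.07)<.015)]; print(len(q),q.mean(0) if len(q) else '')
p,d,ci=snap('side')
print([np.round(r['xyz'],3) for r in models.tip_of('side','bin_handle')])
goto(*door2(1))"
```

```text
time_s: 42.18
position: [0.4291, 0.2471, 0.1586]
tcp_rot: [[-0.131, 0.858, 0.497], [0.991, 0.122, 0.051], [-0.016, 0.499, -0.866]]
force: [0.9, 0.5, -0.5]
opening: 0.4
grasp_force: 0.0
[ 21.7  24.7 124.4 -76.6   8.   88.4]
1660 [0.46852314 0.25963459 0.06858322]
[array([0.474, 0.257, 0.067]), array([ 0.627, -0.258,  0.105])]
shift [ 0.0078 -0.0087  0.105 ] turn [-0.13  1.18  0.15]
```

View pics/wrist8.png

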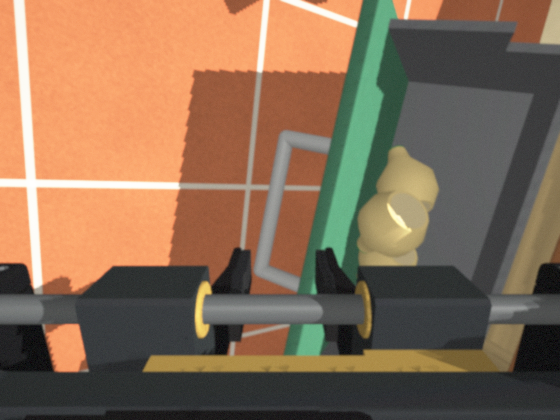

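The bulbs lie in the bin around px (405,200). Joint 5 is near zero at a 30° tilt here, so I'll use a 24° tilt instead and see whether the wrist is healthy.

```bash
python3 -c "
from h import *
goto(*door2(1,yaw=6,back=.12,k=.2)); goto(*door2(1,yaw=6,back=.1,k=.42))"
```

```text
shift [ 0.0062  0.0282 -0.009 ] turn [18.43  0.48  1.84]
shift [0.0071 0.0011 0.0055] turn [5.83 0.27 1.87]
```

```bash
python3 -m jog '[[0.3,0,0.005,-0.01,4,0,0],[0.3,0.002,0.01,-0.01,8,0,0.5],[0.3,0.003,0.02,-0.01,13,0.2,1],[0.3,0.005,0.028,-0.009,18.5,0.5,1.8],[0.3,0.006,0.028,-0.009,18.5,0.5,1.8],[0.3,0.006,0.028,-0.009,18.5,0.5,1.8]]';  python3 -c "
from h import *
s=bot.read_state();print(np.round(s['joint_positions'],1))
goto(*door2(1,yaw=6,back=.08,k=.42)); goto(*door2(1,yaw=6,back=.0,k=.42))"
```

```text
time_s: 43.08
position: [0.4513, 0.2568, 0.1833]
tcp_rot: [[-0.104, 0.973, 0.204], [0.995, 0.101, 0.026], [0.005, 0.206, -0.979]]
force: [-0.1, -1.7, 0.2]
opening: 0.296
grasp_force: 0.0
[ 18.6  23.1 108.1  -3.8  37.3  15.5]
shift [-0.0011 -0.0211  0.0438] turn [-12.19  -0.25  -0.13]
shift [-0.0015 -0.0042  0.122 ] turn [-12.19  -0.25  -0.13]
```

```bash
python3 -m jog '[[0.27,-0.001,-0.008,0.015,-4,0,0],[0.27,-0.001,-0.017,0.03,-8,0,0],[0.27,-0.001,-0.025,0.044,-12,0,0],[0.27,-0.001,-0.025,0.044,-12,0,0],[0.27,-0.001,-0.02,0.065,-12,0,0]]';  python3 -c "
from h import *
s=bot.read_state();print(np.round(s['joint_positions'],1))
p,d,ci=snap('side')
print([np.round(r['xyz'],3) for r in models.tip_of('side','bin_handle')])
goto(*door2(1,yaw=6,back=.0,k=.42))"
```

```text
time_s: 43.7
position: [0.4398, 0.2544, 0.1142]
tcp_rot: [[-0.106, 0.912, 0.397], [0.994, 0.096, 0.045], [0.003, 0.399, -0.917]]
force: [0.7, 0.0, 0.7]
opening: 0.27
grasp_force: 0.0
[ 20.8  30.3 120.6 -42.5   8.4  55.7]
[array([0.47 , 0.26 , 0.067])]
shift [0.0006 0.0092 0.0582] turn [-0.64 -0.11  0.05]
```

Tilted in-plane pinching is too near the wrist singularity. Instead I'll push the handle bar up along its arc with closed fingers from the front, at only about 12° tilt.

```bash
cat >> h.py <<'E'
def push(a,yaw=6,off=.021,dz=.005,k=.21):
    R=down(yaw+90)@Rn.from_rotvec([-k*a,0,0]).as_matrix()
    return door(a,k,0)[0]-R[:,1]*off+R[:,2]*dz,R
E
python3 -c "
from h import *
goto(*push(1,off=.045,dz=-.08)); goto(*push(1,off=.045))"
```

```text
shift [ 0.0008 -0.0191 -0.0321] turn [11.39 -0.1   0.06]
shift [ 0.0007 -0.0359  0.0512] turn [11.39 -0.1   0.06]
```

```bash
python3 -m jog '[[0.1,0,-0.005,-0.02,3,0,0],[0,0,-0.012,-0.032,7,0,0],[0,0,-0.019,-0.032,11.4,0,0],[0,0,-0.024,-0.01,11.4,0,0],[0,0,-0.03,0.02,11.4,0,0],[0,0,-0.036,0.051,11.4,0,0],[0,0,-0.036,0.051,11.4,0,0],[0,0,-0.036,0.051,11.4,0,0]]';  python3 -c "
from h import *
s=bot.read_state();print(np.round(s['joint_positions'],1))
for a in np.r_[1.:.05:-.1]: print(round(a,1),end=' ');goto(*push(a,off=.017),s)
goto(*push(0,off=.015),s)
"
```

```text
time_s: 44.8
position: [0.4295, 0.2533, 0.0541]
tcp_rot: [[-0.105, 0.972, 0.211], [0.994, 0.102, 0.025], [0.002, 0.212, -0.977]]
force: [1.0, -0.2, 0.6]
opening: 0.006
grasp_force: 0.0
[ 19.3  37.1 116.3 -10.4  14.9  23. ]
1.0 shift [0.0004 0.0263 0.0023] turn [ 0.21 -0.14 -0.  ]
0.9 shift [-0.0007  0.0355 -0.0122] turn [ 1.41 -0.14 -0.  ]
0.8 shift [-0.0022  0.0461 -0.0258] turn [ 2.61 -0.14  0.  ]
0.7 shift [-0.0039  0.0578 -0.0383] turn [ 3.82 -0.14  0.  ]
0.6 shift [-0.0058  0.0708 -0.0494] turn [ 5.02 -0.14  0.  ]
0.5 shift [-0.008   0.0847 -0.0593] turn [ 6.22 -0.14  0.01]
0.4 shift [-0.0104  0.0994 -0.0676] turn [ 7.43 -0.14  0.01]
0.3 shift [-0.013   0.1149 -0.0745] turn [ 8.63 -0.14  0.01]
0.2 shift [-0.0158  0.1309 -0.0797] turn [ 9.83 -0.14  0.01]
0.1 shift [-0.0188  0.1473 -0.0833] turn [ 1.104e+01 -1.400e-01  1.000e-02]
shift [-0.0218  0.1659 -0.0847] turn [ 1.224e+01 -1.400e-01  1.000e-02]
```

```bash
python3 -m jog '[[0,0,0.012,0.002,0,0,0],[0,0,0.02,0.002,0,0,0],[0,0,0.026,0.002,0,0,0],[0,0,0.031,-0.005,0.7,0,0],[0,-0.001,0.036,-0.012,1.4,0,0],[0,-0.001,0.041,-0.019,2,0,0],[0,-0.002,0.046,-0.026,2.6,0,0],[0,-0.002,0.046,-0.026,2.6,0,0]]';  python3 -c "
from h import *
s=bot.read_state();print(np.round(s['joint_positions'],1))
p,d,ci=snap('side','side9.png')
print([np.round(r['xyz'],3) for r in models.tip_of('side','bin_handle')])
for a in np.r_[.8:.15:-.1]: print(round(a,1),end=' ');goto(*push(a,off=.017),s)"
```

```text
time_s: 45.8
position: [0.4677, 0.2548, 0.0884]
tcp_rot: [[-0.104, 0.981, 0.163], [0.995, 0.102, 0.019], [0.002, 0.164, -0.987]]
force: [-4.4, 0.1, 2.0]
opening: 0.005
grasp_force: 2.2
[ 17.6  34.2 108.8  -3.9  27.8  14.9]
[array([0.482, 0.258, 0.093])]
0.8 shift [ 0.0002  0.0015 -0.0004] turn [-0.21 -0.09 -0.04]
0.7 shift [-0.0015  0.0126 -0.0134] turn [ 1.   -0.09 -0.04]
0.6 shift [-0.0034  0.025  -0.0252] turn [ 2.2  -0.09 -0.04]
0.5 shift [-0.0056  0.0384 -0.0357] turn [ 3.4  -0.09 -0.04]
0.4 shift [-0.0081  0.0527 -0.0448] turn [ 4.61 -0.09 -0.04]
0.3 shift [-0.0107  0.0679 -0.0523] turn [ 5.81 -0.09 -0.03]
0.2 shift [-0.0135  0.0836 -0.0583] turn [ 7.01 -0.09 -0.03]
```

View pics/side9.png

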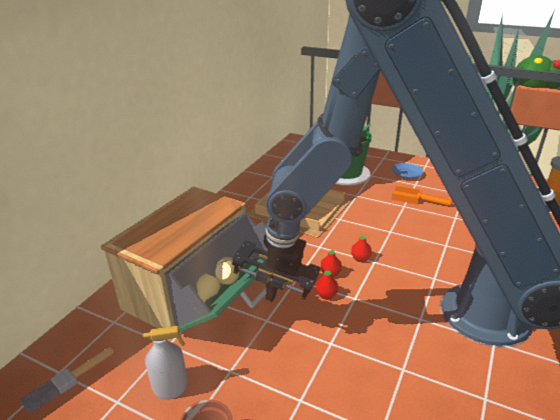

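The push works: the door is at about 0.8 rad with 5 N, and the bulbs are still inside. Continuing.

```bash
python3 -m jog '[[0,0,0.006,-0.006,0.5,0,0],[0,-0.001,0.012,-0.013,1,0,0],[0,-0.002,0.018,-0.019,1.6,0,0],[0,-0.003,0.025,-0.025,2.2,0,0],[0,-0.004,0.032,-0.03,2.8,0,0],[0,-0.005,0.038,-0.035,3.4,0,0],[0,-0.006,0.045,-0.04,4,0,0],[0,-0.007,0.052,-0.045,4.6,0,0],[0,-0.008,0.06,-0.049,5.2,0,0],[0,-0.01,0.068,-0.052,5.8,0,0],[0,-0.012,0.076,-0.055,6.4,0,0],[0,-0.013,0.084,-0.058,7,0,0],[0,-0.013,0.084,-0.058,7,0,0],[0,-0.013,0.084,-0.058,7,0,0]]';  python3 -c "
from h import *
s=bot.read_state();print(np.round(s['joint_positions'],1))
p,d,ci=snap('side')
print([np.round(r['xyz'],3) for r in models.tip_of('side','bin_handle')])
for a in (.1,0): print(round(a,1),end=' ');goto(*push(a,off=.017),s)"
```

```text
time_s: 47.65
position: [0.5431, 0.2498, 0.1594]
tcp_rot: [[-0.105, 0.994, 0.045], [0.995, 0.104, 0.007], [0.002, 0.045, -0.999]]
force: [-0.2, 0.7, -0.2]
opening: -0.0
grasp_force: 0.0
[14.1 32.6 92.  -0.3 52.9  8.3]
[array([0.592, 0.248, 0.18 ])]
0.1 shift [-0.0037  0.014  -0.0066] turn [ 1.38 -0.12  0.01]
0 shift [-0.0067  0.0301 -0.0113] turn [ 2.58 -0.12  0.01]
```

```bash
python3 -m jog '[[0,-0.003,0.01,-0.006,1.3,0,0],[0,-0.005,0.02,-0.01,2.5,0,0],[0,-0.006,0.026,-0.011,2.5,0,0],[0,-0.006,0.03,-0.011,2.5,0,0],[0,-0.006,0.03,-0.011,2.5,0,0],[0,-0.006,0.03,-0.011,2.5,0,0]]'; python3 -m jog '[[0,0,-0.02,0,0,0,0],[0,0,-0.06,-0.03,0,0,0],[0,0,-0.1,-0.08,0,0,0],[0,0,-0.12,-0.12,0,0,0],[0,0,-0.12,-0.14,0,0,0],[0,0,-0.12,-0.14,0,0,0],[0,0,-0.12,-0.14,0,0,0]]';  python3 -c "
from h import *
p,d,ci=snap('side','side10.png')
for t in('bin_handle','tray','bulb1','mister','pot','jar'):print(t,[np.round(r['xyz'],3) for r in models.tip_of('side',t)])
P=cloud(d,ci); q=P[(P[:,1]>.11)&(P[:,1]<.17)&(P[:,2]>.05)&(P[:,2]<.18)&(abs(P[:,0]-.63)<.04)]
c=np.radians(CY); x=(q[:,0]-.632)*np.cos(c)+(q[:,1]-.2445)*np.sin(c); print('door lean',np.polyfit(q[:,2],x,1))
p,d,ci=snap('scene','scene10.png')
print('jar',[np.round(r['xyz'],3) for r in models.tip_of('scene','jar')],[np.round(r['xyz'],3) for r in models.tip_of('scene','tray')])
P=cloud(d,ci);q=P[(abs(P[:,0]-.628)<.13)&(abs(P[:,1]+.263)<.12)&(P[:,2]>.105)&(P[:,2]<.13)];print(len(q),q[:,2].std(),q[:,2].mean(),cv2.minAreaRect(q[:,:2].astype(np.float32)))
"
```

```text
time_s: 48.5
position: [0.5729, 0.247, 0.1718]
tcp_rot: [[-0.105, 0.994, 0.001], [0.994, 0.105, 0.002], [0.002, 0.002, -1.0]]
force: [0.3, -0.5, 0.0]
opening: 0.006
grasp_force: 0.0
time_s: 49.38
position: [0.4533, 0.2339, 0.3107]
tcp_rot: [[-0.105, 0.995, 0.0], [0.995, 0.105, 0.002], [0.002, 0.001, -1.0]]
force: [-1.0, 0.7, -0.3]
opening: 0.006
grasp_force: 0.0
bin_handle [array([0.589, 0.249, 0.184])]
tray [array([ 0.629, -0.265,  0.005])]
bulb1 [array([0.621, 0.009, 0.   ]), array([ 0.351, -0.082, -0.005]), array([ 0.382,  0.108, -0.002]), array([0.403, 0.017, 0.001])]
mister [array([ 0.578,  0.513, -0.002])]
pot [array([ 0.56 , -0.539,  0.022])]
jar []
door lean [3.15933304e-05 1.63492171e-03]
jar [array([ 0.761,  0.006, -0.002])] [array([ 0.627, -0.262,  0.005])]
765 0.004480110169320477 0.11913066812274743 ((0.6273891925811768, -0.261415958404541), (0.22279374301433563, 0.021119888871908188), 87.66098022460938)
```

View pics/scene10.png

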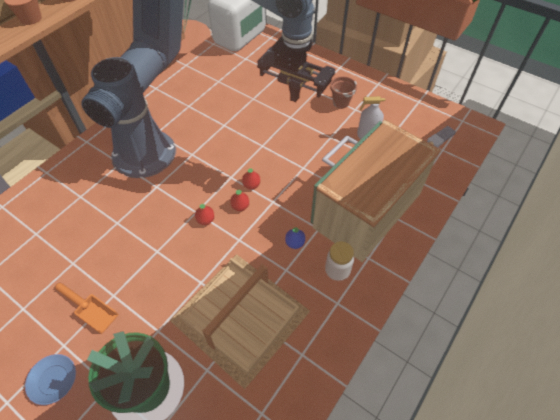

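The door is shut with zero lean, and the tray is level and centred on its mat at px (242,318). No straw bulb is outside, and the pot, jar and mister have not moved. Handing in.

```bash
python3 -c "
from h import *
print(workorder.hand_in())"
```

```text
the job is handed in; nothing more can be done
None
```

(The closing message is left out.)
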